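# Find the high spot of a blower shaft in V-blocks

### The arm

A 7-joint arm with a two-finger parallel gripper is mounted at the origin on the work surface. World frame = base frame: x ahead of the robot, y to its left, z up, the work surface at z = 0. Lengths are in m, angles in rad, forces in N, time in s.
With the tool pointing down it reaches from about 0.35 to 0.9 m from the base axis. Payload 19.9 kg.
Tool frame: the origin (TCP) lies midway between the tips of the shut fingers; the grasp point (between the pads) lies 19 mm behind it; x points along the fingers, z is the direction in which the jaws open and shut, and the axes are right-handed (so a half turn about x gives the same grasp; the last joint's range is limited). The gripper opens to 85 mm and grips with 20 to 120 N. Pads are 22 mm wide; open, the fingers measure 114 mm over their backs; the gripper's body (76 mm by 85 mm) begins 54 mm behind the grasp point. The pads swing forward as they close: fully open they stand 13 mm farther back than shut.
Start: joints at [1.177, 0.417, -0.01, 1.614, 0.005, 1.111, -0.053], TCP at [0.216, -0.586, 0.231] pointing down, gripper open.
Joint ranges: [-2.81, 2.81], [-0.39, 2.02], [-1.27, 1.25], [0.06, 2.57], [-1.19, 4.33], [0.19, 2], [-2.82, 2.82]. Speed limits (rad/s): [1.89, 1.89, 2.39, 2.39, 3.01, 3.01, 3.01].

### API

Orientations are given as a unit quaternion [x, y, z, w].
In Python, from workcell import ctrl gives the robot as it stands.
- The arm moves only by the tool move_arm, never from a script. Its arguments are lists of equal length, an entry for each row: "dp": the shift along the tool's x, y, z in mm, a list of three; "dr": the turn, a rotation vector about the tool's x, y, z in degrees, a list of three; "hand": the finger opening in mm, from 0 to 85.4. A call has 1 to 20 rows; each row is the pose to reach, as a shift and turn from the pose measured when the call began, along the tool's axes at that moment; what a row does not reach only later rows make up. A row lasts 1/12 s, in which the tool goes at most 41.7 mm and 7.16 degrees, less where a joint would pass 70% of its speed; a pose out of reach is approached as far as the arm can. A call with a gripper value outside its range is refused whole. The fingers move at their own pace and stop on an object; "newtons" is the grip in N (left out, the last holds). Time passes only in rows, so rows that repeat a pose let the fingers close. It gives the time, the measured TCP pose, the force and the opening at its end, in the units of the state.
- ctrl.observe(): the state, without advancing time (a new reading comes with each control period).
- ctrl.grab_frame(name): name is "scene" or "side" or "wrist"; returns the picture (384x512x3 uint8, blue, green, red); there is no depth.
- ctrl.get_calibration(name): a dict with "fx", "fy", "cx", "cy" (pixels), "k1" (the pictures are not rectified: a ray, as slopes to the right and down, at radius r is drawn at 1 + k1 r^2 times it, then the intrinsics apply), "world_from_camera" (4x4, takes a point from camera to world coordinates). Camera axes: x right, y down, z forward; pixel columns grow to the right and rows downward; lengths in m; the calibration is good to about 2 mm. A picture is of the moment at which its call begins: read the wrist's pose just before it. get_calibration takes no time and is no camera call; for the wrist camera it gives the pose at the moment of the call.
- ctrl.close_job(): hands the job in, once; it reports no verdict.
The state is a dict: "time": time; "qpos": joint angles; "qvel": joint speeds; "joint_efforts": joint torques, N m; "eef_pos": TCP position; "eef_rot": TCP orientation; "wrist_force": force on the tool from outside, world axes, zero at the start; "moment": the same for the moment, N m; "gripper_width": finger opening in m.
Only numpy, scipy, OpenCV 4.12 (cv2) and the standard library are available. Lean on these libraries where they do the work, as an engineer would, in place of code of your own. Each camera call takes 0.05 s, during which the arm holds its last target.

### The job

Slide the dial indicator gently down its post until its plunger bears on the brass collar of the shaft and the needle stands in the green sector, then let go of it. Next turn the shaft in its V-blocks to find where the needle climbs highest, and leave it there, released, with the collar's high spot under the plunger. Keep the needle out of the red, do not push hard on the shaft or lift it out of its V-blocks, keep off the plunger, and leave the other things alone.

Things in the scene. Friction and masses are not known exactly. Their poses are not given: they have to be found in the camera images.
- stand: Fixed stand. Origin on the table below the collar's middle; y along the shaft, x across. Base plate 150 x 265 x 8 mm (y -100 to +165). Two V-blocks (24 mm long in y, 56 mm wide, 85 mm tall, at y -85 and +50) carry the shaft, axis 80 mm above the table.
- post (a point): Foot, on the table, of the stand's fixed steel post, 18 mm thick, 253 mm tall, at the stand's y +140 mm; the indicator rides on it and reaches over the collar.
- shaft: Loose steel shaft, about 0.9 kg, 18 mm thick, in oiled V-blocks, held down only by weight and the plunger. Origin on its axis amid the collar; y along the axis, z towards the crank pin. Aluminium disc 48 mm wide at y +68 to +82, crank arm at y -111 to -103. Crank points up at the start. Friction holds it at any angle; turning takes 2 to 5 N at the crank.
- collar_mid (a point): Shaft's axis amid the brass collar. Collar 41 mm across, 30 mm wide, fixed on the shaft 3 mm off-centre in an unknown direction, different each time, unrelated to the crank; its high spot starts at least 1 rad from the top. Its top, under the plunger, is (pressed by it) 97 to 103 mm above the table and rises and falls once per turn.
- crank_grip (a point): Middle of the red crank sleeve: 14 mm thick, 46 mm long, parallel to the shaft, 35 mm from its axis, at the shaft's y -137 mm; spins freely on its pin, so a hand can hold it all the way round. Clear below and on both sides. At the start straight above the axis, 115 mm above the table.
- tab (a point): Grip point on the blue tab on top of the indicator: 14 mm thick along the stand's x, 30 mm wide along y. Tab top 16 mm above this point; free 30 mm below it on the -x side, the dial's edge begins about 28 mm below on the +x side. Moves only up and down with the indicator.
- carriage (a joint): How far the indicator is slid down its post, m (0 top, 0.075 bottom). Stays where left: about 10 N of friction (its weight, 3.6 N, helps down; the plunger's spring pushes up). While free, the plunger's tip is 150 mm minus this above the table.
- plunger: Steel plunger with an 8 mm ball tip hanging from the indicator over the collar. Origin at its lowest point. Pushed up into the indicator against a spring: 0.8 N at first touch, plus 0.2 N per mm; 18 mm of travel.
- needle (a joint): Black dial needle, rad: 0 with the plunger free, clockwise 0.25 rad per mm pushed in (4.5 at the end). Green sector 1.25 to 2.0 (5 to 8 mm), red 4.0 to 4.5. Dial 64 mm wide, faces the stand's +x and up at 45 degrees, a mark each mm; at 0 it points lower left seen from the front.
- spray: a closed white plastic bottle, 68 mm wide, 150 mm tall, standing; bystander, leave alone
- jar: a small glass jar with a brass-coloured lid, 56 mm wide, 70 mm tall; bystander, leave alone
- driver: a screwdriver with a green handle, 200 mm long, lying; bystander, leave alone
- wrench: a steel wrench, 180 mm long, lying; bystander, leave alone
- runner: a dark steel drawer runner, 300 x 42 x 11 mm, lying; bystander, leave alone
- tray: an open grey screw tray, 100 x 140 x 30 mm; bystander, leave alone
- pull: a loose brass drawer pull, 130 mm long, 26 mm tall; bystander, leave alone

How it is judged:
By the outcome, as a careful person would: the job done as asked, in the order asked, and still so for the second after the job is handed in, with the robot touching nothing.
It also fails if it takes over 64 s, if anything falls off the work surface, if the arm or the gripper's body presses on something with over 40 N, if the wrist force passes 120 N, or if a joint passes its speed limit or range.

## Working session

There is one attempt and no reset: what is moved stays moved. The work goes in short steps, Python scripts to look and compute and a tool call to move; the robot and the scene stay as the last step left them, time stands still between calls to the robot, and variables do not carry over. Pictures are saved under pics/ and viewed, and the job is handed in when it is done.

Besides the shell and the picture viewer there is one more tool, called after "Emit:" as name(argument=value, ...) on one line, values as JSON. move_arm: Moves the arm, as the interface text tells. Its arguments: {"type":"object","properties":{"dp":{"type":"array"},"dr":{"type":"array"},"hand":{"type":"array"},"newtons":{"type":"number"}},"required":["dp","dr","hand"]}

```bash
mkdir -p pics; ls
python3 - <<'E'
from workcell import ctrl
import cv2
s=ctrl.observe(); print(s)
for n in ("scene","side","wrist"):
    c=ctrl.get_calibration(n); print(n,{k:(v if k!='world_from_camera' else None) for k,v in c.items()}); print(c['world_from_camera'])
    cv2.imwrite(f"pics/{n}0.png",ctrl.grab_frame(n))
E
```

```text
pics
{'time': 0.0, 'qpos': array([ 1.17649259,  0.41795513, -0.01029931,  1.61416678,  0.00469113,
        1.1106969 , -0.05301644]), 'qvel': array([-0.00167295, -0.00022217, -0.0010715 ,  0.000257  ,  0.00088817,
        0.00214223, -0.00173635]), 'joint_efforts': array([ 9.42394836e-04, -8.64435339e+01,  6.79388624e-01, -4.34887362e+01,
        1.90615427e-02,  7.45212397e-03, -1.26532069e-05]), 'eef_pos': array([ 0.2158283 , -0.58618651,  0.23067515]), 'eef_rot': array([ 0.40471915,  0.58034653, -0.40428279,  0.57961689]), 'wrist_force': array([-0.07880007, -0.66373831, -0.55896393]), 'moment': array([0.00726096, 0.02540824, 0.04005958]), 'gripper_width': 0.08587850415485346}
scene {'fx': 366.9209525746998, 'fy': 366.9209525746998, 'cx': 254.51248904514884, 'cy': 199.2390104664104, 'k1': 0.026225872791011077, 'world_from_camera': None}
[[ 0.855324    0.3229684  -0.40510771  1.00156261]
 [ 0.51800832 -0.54727893  0.65738357 -0.76199506]
 [-0.00939279 -0.77212511 -0.63540112  0.83247772]
 [ 0.          0.          0.          1.        ]]
side {'fx': 445.5480327183242, 'fy': 445.5480327183242, 'cx': 245.85718728684895, 'cy': 195.9001641096725, 'k1': -0.11930257236695765, 'world_from_camera': None}
[[-0.98528982 -0.0939138   0.14277311  0.39497102]
 [-0.17016085  0.61633499 -0.76888001  0.97700407]
 [-0.01578762 -0.78186404 -0.62324904  1.04088036]
 [ 0.          0.          0.          1.        ]]
wrist {'fx': 333.84663072421523, 'fy': 333.84663072421523, 'cx': 259.20066268878685, 'cy': 196.53710302643591, 'k1': 0.00728346227178267, 'world_from_camera': None}
[[ 0.34531114 -0.9050548  -0.24826604  0.27830422]
 [-0.93848739 -0.33336957 -0.09003413 -0.56339061]
 [-0.00127852  0.26408434 -0.96449874  0.37467811]
 [ 0.          0.          0.          1.        ]]
```

View pics/scene0.png

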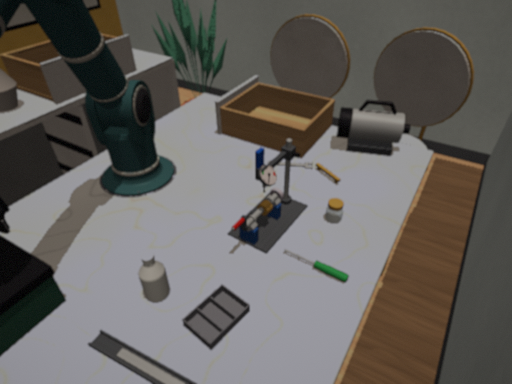

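View pics/side0.png

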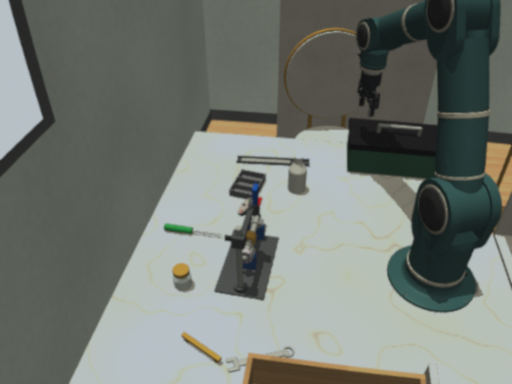

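View pics/wrist0.png

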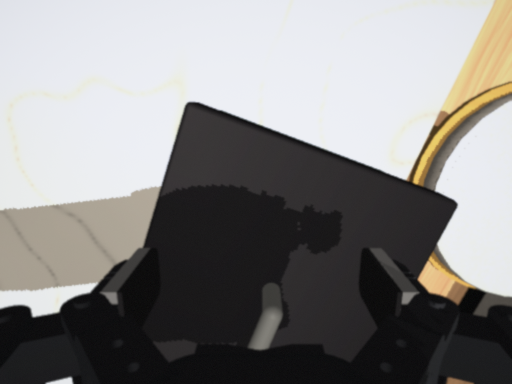

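Run:
```python
import cv2
a=cv2.imread('pics/scene0.png')[125:255,215:365]; b=cv2.imread('pics/side0.png')[170:310,190:310]
cv2.imwrite('pics/z1.png',cv2.resize(a,None,fx=5,fy=5,interpolation=cv2.INTER_CUBIC)[:600])
cv2.imwrite('pics/z1.png',cv2.resize(a,(690,598),interpolation=cv2.INTER_CUBIC))
cv2.imwrite('pics/z2.png',cv2.resize(b,(514,600),interpolation=cv2.INTER_CUBIC))
```

```text
(no output)
```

View pics/z1.png

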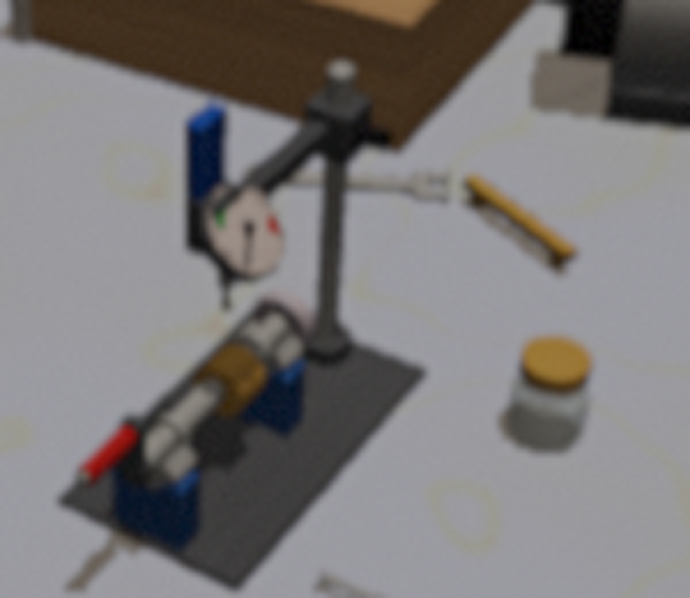

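View pics/z2.png

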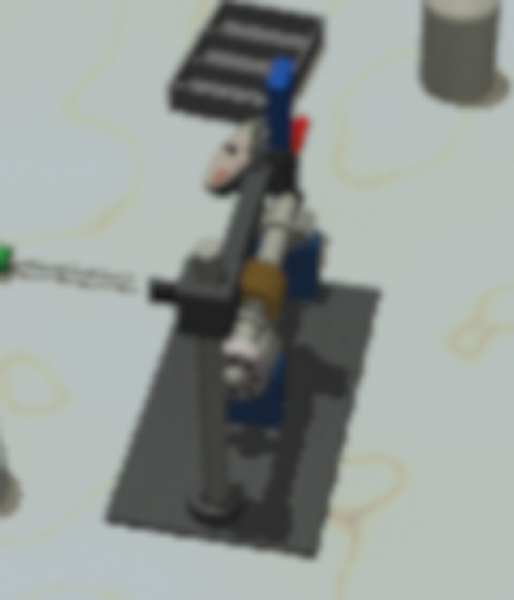

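```bash
cat > h.py <<'E'
import numpy as np,cv2
from workcell import ctrl
def ray(n,p,c=None):
    c=c or ctrl.get_calibration(n)
    d=np.array([(p[0]-c['cx'])/c['fx'],(p[1]-c['cy'])/c['fy']])
    u=d.copy()
    for _ in range(20): u=d/(1+c['k1']*(u@u))
    T=c['world_from_camera']; return T[:3,3],T[:3,:3]@np.array([*u,1.])
def onplane(n,p,z,c=None):
    o,d=ray(n,p,c); return o+d*(z-o[2])/d[2]
def tri(n1,p1,n2,p2):
    o1,d1=ray(n1,p1);o2,d2=ray(n2,p2)
    t=np.linalg.lstsq(np.c_[d1,-d2],o2-o1,rcond=None)[0]
    a,b=o1+t[0]*d1,o2+t[1]*d2
    return (a+b)/2,np.linalg.norm(a-b)
def proj(n,X,c=None):
    c=c or ctrl.get_calibration(n); T=c['world_from_camera']
    q=T[:3,:3].T@(np.asarray(X)-T[:3,3]); u=q[:2]/q[2]; u=u*(1+c['k1']*(u@u))
    return u*[c['fx'],c['fy']]+[c['cx'],c['cy']]
E
python3 - <<'E'
from h import *
A=lambda x,y:(215+x/4.6-.4,125+y/4.6-.4)
B=lambda x,y:(190+x/4.283-.4,170+y/4.286-.4)
P={}
for k,p in dict(mm=(62,500),pm=(238,586),pp=(425,372)).items(): P['s'+k]=onplane('scene',A(*p),.008)
for k,p in dict(mm=(380,290),mp=(315,555),pp=(108,520)).items(): P['d'+k]=onplane('side',B(*p),.008)
for k,v in P.items(): print(k,v.round(4))
print('post foot',onplane('scene',A(330,345),.012),onplane('side',B(213,505),.012))
print('tabtop',tri('scene',A(208,115),'side',B(282,70)))
print('crank grip',tri('scene',A(110,452),'side',B(298,135)))
print('post top',tri('scene',A(341,68),'side',B(208,248)))
E
```

```text
smm [ 0.4918 -0.0975  0.008 ]
spm [ 0.6359 -0.1045  0.008 ]
spp [0.6497 0.1542 0.008 ]
dmm [ 0.487  -0.0957  0.008 ]
dmp [0.5005 0.1675 0.008 ]
dpp [0.6456 0.1602 0.008 ]
post foot [0.57570385 0.14194166 0.012     ] [0.57582219 0.13874753 0.012     ]
tabtop (array([ 0.55048167, -0.00146024,  0.28580082]), np.float64(0.0033790312929841515))
crank grip (array([ 0.56022604, -0.13792817,  0.1195154 ]), np.float64(0.004372103746862288))
post top (array([0.57278926, 0.13911579, 0.25378928]), np.float64(0.00032049854717411896))
```

```bash
cat >> h.py <<'E'
from scipy.spatial.transform import Rotation as Ro
YAW=-0.052; O=np.array([.5668,-.0022,0])
SX=np.array([np.cos(YAW),np.sin(YAW),0]); SY=np.array([-np.sin(YAW),np.cos(YAW),0]); SZ=np.array([0,0,1.])
def st(x,y,z): return O+SX*x+SY*y+SZ*z
def rel(target,R=None):
    s=ctrl.observe(); R0=Ro.from_quat(s['eef_rot'])
    dp=R0.inv().apply(np.asarray(target)-s['eef_pos'])*1000
    dr=np.zeros(3) if R is None else np.degrees((R0.inv()*R).as_rotvec())
    return dp.round(1),dr.round(1)
def down(sgn): # tool x = -z, tool z = sgn*SX
    x=-SZ; z=sgn*SX; y=np.cross(z,x); return Ro.from_matrix(np.c_[x,y,z])
E
python3 - <<'E'
from h import *
s=ctrl.observe(); R0=Ro.from_quat(s['eef_rot']); print(R0.as_matrix().round(3))
for sg in (1,-1):
    print(sg,rel(st(-16,0,0)*0+st(-.016,-.0,.40),down(sg)), down(sg).as_matrix()[:,1].round(2))
T=ctrl.get_calibration('wrist')['world_from_camera']
print('cam in tool',(R0.inv().apply(T[:3,3]-s['eef_pos'])).round(4)); print((R0.as_matrix().T@T[:3,:3]).round(3))
E
```

```text
[[-0.     0.938  0.346]
 [ 0.001  0.346 -0.938]
 [-1.    -0.    -0.001]]
1 (array([-168.8,  516.4, -433.3]), array([-66.8,  -0. ,  -0. ])) [0.05 1.   0.  ]
-1 (array([-168.8,  516.4, -433.3]), array([ 1.132e+02, -0.000e+00,  1.000e-01])) [-0.05 -1.    0.  ]
cam in tool [-0.1439  0.0665 -0.    ]
[[ 0.    -0.264  0.965]
 [-0.    -0.965 -0.264]
 [ 1.    -0.    -0.   ]]
```

Emit:
move_arm(dp=[[-40,0,0],[-80,0,0],[-170,516,-433],[-170,516,-433],[-170,516,-433],[-170,516,-433],[-170,516,-433],[-170,516,-433],[-170,516,-433],[-170,516,-433],[-170,516,-433],[-170,516,-433],[-170,516,-433],[-170,516,-433],[-170,516,-433],[-170,516,-433],[-170,516,-433],[-170,516,-433],[-170,516,-433],[-170,516,-433]], dr=[[0,0,0],[0,0,0],[-67,0,0],[-67,0,0],[-67,0,0],[-67,0,0],[-67,0,0],[-67,0,0],[-67,0,0],[-67,0,0],[-67,0,0],[-67,0,0],[-67,0,0],[-67,0,0],[-67,0,0],[-67,0,0],[-67,0,0],[-67,0,0],[-67,0,0],[-67,0,0]], hand=[60,60,60,60,60,60,60,60,60,60,60,60,60,60,60,60,60,60,60,60], newtons=30)

```text
time: 1.82
eef_pos: [0.5515, 0.0022, 0.4011]
eef_rot: [0.016, 0.707, -0.014, 0.707]
wrist_force: [0.2, -0.3, -0.7]
gripper_width: 0.0601
```

Run:
```python
from h import *
s=ctrl.observe(); print(s['time'],s['eef_pos'],s['wrist_force'],s['qpos'].round(2)); print(rel(st(-.016,0,.4),down(1)))
c=ctrl.get_calibration('wrist'); np.save('c1.npy',c['world_from_camera'])
cv2.imwrite('pics/w1.png',ctrl.grab_frame('wrist'))
```

```text
1.8167 [0.55145333 0.00218993 0.40109757] [ 0.15082007 -0.29474032 -0.71904527] [ 0.46  0.22 -0.63  1.54  0.13  1.43 -0.21]
(array([ 1.1, -3.6, -0.5]), array([ 0.5, -0. , -0.1]))
```

View pics/w1.png

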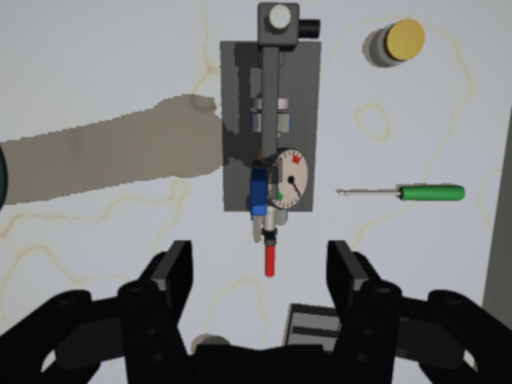

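Run:
```python
from h import *
im=cv2.imread('pics/w1.png')
hsv=cv2.cvtColor(im,cv2.COLOR_BGR2HSV)
m=cv2.inRange(hsv,(105,120,30),(130,255,255)); n,l,stt,ce=cv2.connectedComponentsWithStats(m)
for i in range(1,n):
    if stt[i,4]>20: print('blue',stt[i],ce[i])
m=cv2.inRange(hsv,(0,150,60),(8,255,255)); n,l,stt,ce=cv2.connectedComponentsWithStats(m)
for i in range(1,n):
    if stt[i,4]>20: print('red',stt[i],ce[i],onplane('wrist',ce[i],.119))
print('post',onplane('wrist',(280.5,17),.253), 'exp',st(0,.14,0))
z=cv2.resize(im[145:285,230:320],None,fx=4.2,fy=4.2,interpolation=cv2.INTER_CUBIC); cv2.imwrite('pics/z3.png',z)
```

```text
blue [250 168  17  47 744] [258.02419355 191.54435484]
red [293 156   6   7  32] [295.5   159.125] [ 0.59675098 -0.0018652   0.119     ]
red [266 246   8  30 234] [269.44444444 260.15384615] [ 0.55801654 -0.14184878  0.119     ]
post [0.57331132 0.1328254  0.253     ] exp [0.57407672 0.13761076 0.        ]
```

View pics/z3.png

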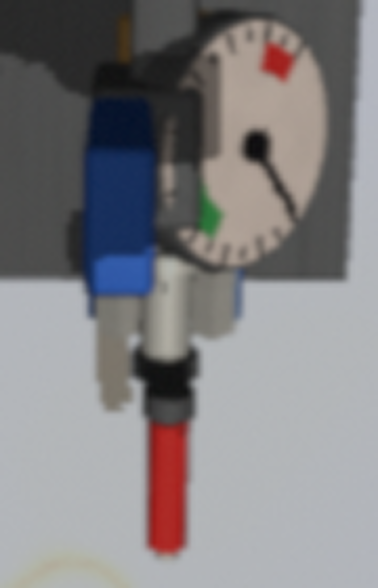

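Run:
```python
from h import *
f=lambda x,y:(230+x/4.2-.4,145+y/4.2-.4)
for p in [(120,221),(86,221),(153,221),(120,148),(120,295)]:
    X=onplane('wrist',f(*p),.286); d=X-O; print(p,X.round(4),(d@SX).round(4),(d@SY).round(4))
for p in [(168,487)]:
    X=onplane('wrist',f(*p),.119);d=X-O; print('crank',X,d@SX,d@SY)
X,e=tri('scene',(0,0),'wrist',(0,0))
# dial center
print(rel(st(-.016,0,.286-.016-.019),down(1)))
```

```text
(120, 221) [ 0.5494 -0.0046  0.286 ] -0.0173 -0.0033
(86, 221) [ 0.5429 -0.0043  0.286 ] -0.0238 -0.0034
(153, 221) [ 0.5557 -0.0049  0.286 ] -0.0109 -0.0033
(120, 148) [0.5501 0.0097 0.286 ] -0.0173 0.011
(120, 295) [ 0.5487 -0.0195  0.286 ] -0.0172 -0.0182
crank [ 0.55821019 -0.14246506  0.119     ] -0.0012876988627912051 -0.1405219303432544
(array([149.8,  -1.4,   0.2]), array([ 0.4, -0.1, -0.1]))
```

Emit:
move_arm(dp=[[30,-5,-1.5],[60,-5,-1.5],[90,-5,-1.5],[110,-5,-1.5],[125,-5,-1.5],[138,-5,-1.5],[146,-5,-1.5],[150,-5,-1.5],[150,-5,-1.5],[150,-5,-1.5],[150,-5,-1.5]], dr=[[0,0,0],[0,0,0],[0,0,0],[0,0,0],[0,0,0],[0,0,0],[0,0,0],[0,0,0],[0,0,0],[0,0,0],[0,0,0]], hand=[50,40,40,40,40,40,40,40,40,40,40], newtons=25)

```text
time: 2.78
eef_pos: [0.5493, -0.005, 0.2516]
eef_rot: [0.017, 0.707, -0.016, 0.707]
wrist_force: [-0.1, 0.3, -0.4]
gripper_width: 0.0401
```

Run:
```python
from h import *
s=ctrl.observe(); print(s['time'],s['eef_pos'],s['wrist_force'],s['gripper_width'])
cv2.imwrite('pics/w2.png',ctrl.grab_frame('wrist'))
```

```text
2.7833 [ 0.54926534 -0.00496494  0.25161205] [-0.05558032  0.2639202  -0.42783431] 0.04006817240898097
```

View pics/w2.png

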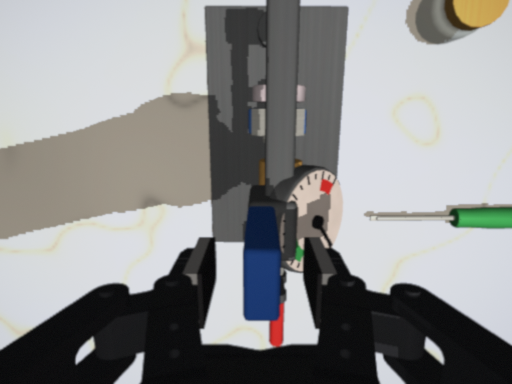

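Emit:
move_arm(dp=[[0,0,0.5],[0,0,0.5],[0,0,0.5],[0,0,0.5],[0,0,0.5],[0,0,0.5],[0,0,0.5]], dr=[[0,0,0],[0,0,0],[0,0,0],[0,0,0],[0,0,0],[0,0,0],[0,0,0]], hand=[25,18,12,10,10,10,10], newtons=30)

```text
time: 3.42
eef_pos: [0.5501, -0.005, 0.2519]
eef_rot: [0.017, 0.707, -0.016, 0.707]
wrist_force: [0.2, 0.0, 6.4]
gripper_width: 0.0133
```

Run:
```python
from h import *
s=ctrl.observe(); print(s['time'],s['eef_pos'],s['wrist_force'],s['gripper_width'])
```

```text
3.4167 [ 0.55006419 -0.00499035  0.25193866] [0.20135679 0.02375693 6.42476299] 0.013318017118036414
```

Emit:
move_arm(dp=[[2,0,0],[5,0,0],[8,0,0],[11,0,0],[14,0,0],[17,0,0],[20,0,0],[23,0,0],[26,0,0],[29,0,0],[32,0,0],[35,0,0],[38,0,0],[41,0,0],[44,0,0],[46,0,0],[46,0,0],[46,0,0]], dr=[[0,0,0],[0,0,0],[0,0,0],[0,0,0],[0,0,0],[0,0,0],[0,0,0],[0,0,0],[0,0,0],[0,0,0],[0,0,0],[0,0,0],[0,0,0],[0,0,0],[0,0,0],[0,0,0],[0,0,0],[0,0,0]], hand=[10,10,10,10,10,10,10,10,10,10,10,10,10,10,10,10,10,10], newtons=40)

```text
time: 4.92
eef_pos: [0.5501, -0.005, 0.2058]
eef_rot: [0.017, 0.707, -0.016, 0.707]
wrist_force: [2.7, -0.4, -1.7]
gripper_width: 0.0139
```

Run:
```python
from h import *
s=ctrl.observe(); print(s['time'],s['eef_pos'],s['wrist_force'],s['gripper_width'])
im=ctrl.grab_frame('wrist');cv2.imwrite('pics/w3.png',im)
cv2.imwrite('pics/z4.png',cv2.resize(im[130:300,200:400],None,fx=3.5,fy=3.5,interpolation=cv2.INTER_CUBIC))
```

```text
4.9167 [ 0.55006938 -0.00495268  0.20582005] [ 2.68078826 -0.38202462 -1.71479242] 0.013894421044313328
```

View pics/z4.png

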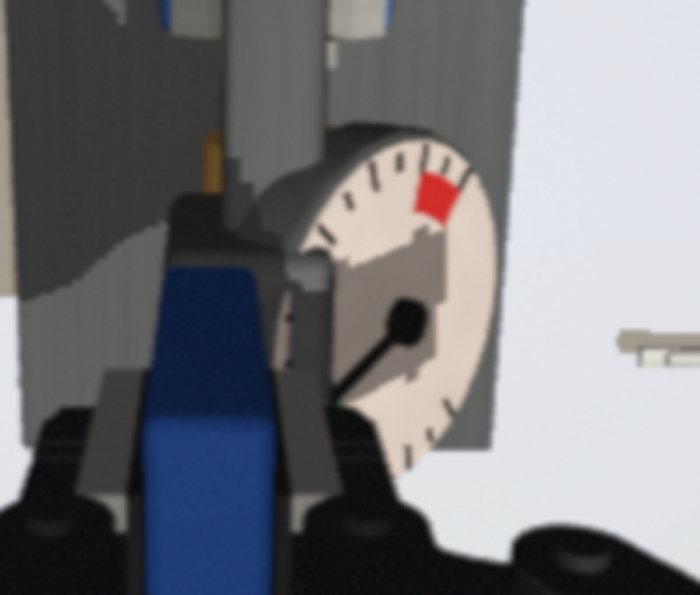

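```bash
cat >> h.py <<'E'
N=(SX+SZ)/2**.5; UP=(-SX+SZ)/2**.5
def dial(n,hub,tip,C,c=None):
    """clockwise angle from 'up' of hub->tip on the dial plane through C"""
    P=[]
    for p in (hub,tip):
        o,d=ray(n,p,c); P.append(o+d*(((C-o)@N)/(d@N)))
    v=P[1]-P[0]; return np.arctan2(v@SY,v@UP),np.linalg.norm(v)
E
python3 - <<'E'
from h import *
c1=ctrl.get_calibration('wrist'); c=dict(c1); c['world_from_camera']=np.load('c1.npy')
A=lambda x,y:(215+x/4.6-.4,125+y/4.6-.4)
f=lambda x,y:(230+x/4.2-.4,145+y/4.2-.4)
o1,d1=ray('wrist',f(255,145),c);o2,d2=ray('scene',A(248,228))
t=np.linalg.lstsq(np.c_[d1,-d2],o2-o1,rcond=None)[0];a,b=o1+t[0]*d1,o2+t[1]*d2
C=(a+b)/2; d=C-O; print('hub',C,a-b,d@SX,d@SY)
C[:2]=st(d@SX,d@SY,0)[:2]
a0=dial('wrist',f(255,145),f(292,217),C,c); print('zero w1',a0)
print('red',dial('wrist',f(255,145),f(278,60),C,c),'green',dial('wrist',f(255,145),f(209,215),C,c))
print('zero scene',dial('scene',A(248,228),A(247,268),C))
g=lambda x,y:(200+x/3.5-.4,130+y/3.5-.4)
C2=C-SZ*.046
print('now',dial('wrist',g(405,322),g(340,395),C2),'red',dial('wrist',g(405,322),g(437,197),C2), 'marks',[dial('wrist',g(405,322),g(*p),C2)[0].round(2) for p in [(450,408),(431,435),(408,455),(465,177),(446,165),(424,157),(401,163),(375,177),(350,200),(325,235)]])
E
```

```text
hub [ 0.58267165 -0.0041299   0.21399134] [-6.57410268e-04 -3.46551222e-04  2.01585228e-05] 0.015950507864855322 -0.0011023362373811523
zero w1 (np.float64(-2.2122545607642836), np.float64(0.026028468136861382))
red (np.float64(1.9367394047678879), np.float64(0.02122320834204442)) green (np.float64(-0.7332281232561638), np.float64(0.02168376462264115))
zero scene (np.float64(-2.284856031956063), np.float64(0.027840147281498112))
now (np.float64(-0.45177900649977454), np.float64(0.018340149844517945)) red (np.float64(1.91728920452101), np.float64(0.02116526640559085)) marks [np.float64(-2.22), np.float64(-1.96), np.float64(-1.69), np.float64(2.17), np.float64(1.93), np.float64(1.67), np.float64(1.45), np.float64(1.2), np.float64(0.97), np.float64(0.72)]
```

Run:
```python
from h import *
im=ctrl.grab_frame('scene')
cv2.imwrite('pics/z5.png',cv2.resize(im[135:255,225:325],None,fx=5,fy=5,interpolation=cv2.INTER_CUBIC))
im=ctrl.grab_frame('side')
cv2.imwrite('pics/z6.png',cv2.resize(im[150:300,190:310],None,fx=4,fy=4,interpolation=cv2.INTER_CUBIC))
```

```text
(no output)
```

View pics/z5.png

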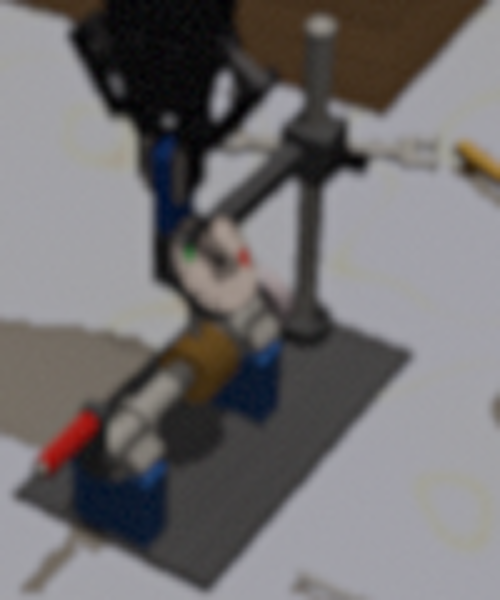

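View pics/z6.png

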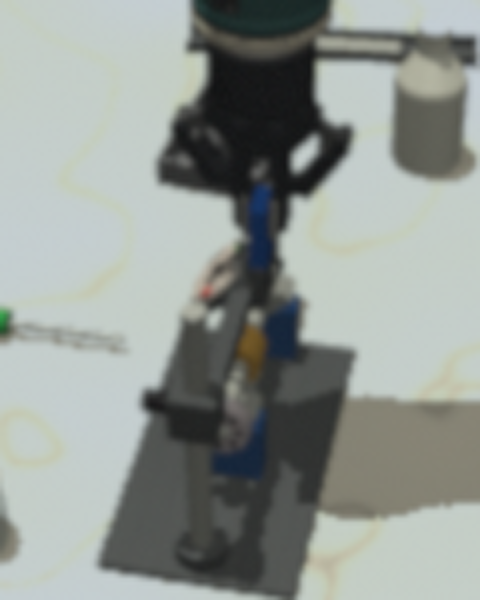

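Run:
```python
from h import *
g=lambda x,y:(200+x/3.5-.4,130+y/3.5-.4)
A=lambda x,y:(225+x/5-.4,135+y/5-.4)
print(tri('scene',A(217,262),'wrist',g(405,322)))
C=tri('scene',A(217,262),'wrist',g(405,322))[0]
for C2 in (C,C-SZ*.006):
  print(dial('wrist',g(405,322),g(340,395),C2),dial('wrist',g(405,322),g(437,197),C2),dial('wrist',g(405,322),g(337,405),C2))
print(dial('scene',A(217,262),A(190,250),C))
```

```text
(array([ 0.58237772, -0.00463259,  0.16742348]), np.float64(9.268661783741336e-05))
(np.float64(-0.4517923475475461), np.float64(0.018443264106290838)) (np.float64(1.917259630503732), np.float64(0.02128427081351692)) (np.float64(-0.5052420710061842), np.float64(0.019722564146859287))
(np.float64(-0.45179234754754555), np.float64(0.019183477179727786)) (np.float64(1.9172596305037308), np.float64(0.022138506561806333)) (np.float64(-0.5052420710061837), np.float64(0.020514121418883837))
(np.float64(-0.6237134397510296), np.float64(0.020115437138204285))
```

Emit:
move_arm(dp=[[0,0,0],[0,0,0],[0,0,0],[-5,0,0],[-20,0,0],[-50,0,0],[-80,0,0],[-80,0,0]], dr=[[0,0,0],[0,0,0],[0,0,0],[0,0,0],[0,0,0],[0,0,0],[0,0,0],[0,0,0]], hand=[18,24,32,36,40,40,40,40])

```text
time: 5.73
eef_pos: [0.5519, -0.0046, 0.2915]
eef_rot: [0.017, 0.704, -0.016, 0.71]
wrist_force: [0.1, -0.2, 0.3]
gripper_width: 0.0402
```

Run:
```python
from h import *
s=ctrl.observe(); print(s['time'],s['eef_pos'],s['wrist_force'],s['gripper_width'])
np.save('c2.npy',ctrl.get_calibration('wrist')['world_from_camera'])
im=ctrl.grab_frame('wrist');cv2.imwrite('pics/w4.png',im)
cv2.imwrite('pics/z7.png',cv2.resize(im[130:270,220:360],None,fx=4,fy=4,interpolation=cv2.INTER_CUBIC))
im=ctrl.grab_frame('scene')
cv2.imwrite('pics/s4.png',im)
cv2.imwrite('pics/z8.png',cv2.resize(im[160:220,240:300],None,fx=9,fy=9,interpolation=cv2.INTER_CUBIC))
```

```text
5.7333 [ 0.55189158 -0.00457355  0.29147399] [ 0.12274994 -0.16519178  0.29170662] 0.0402238043631129
```

View pics/z7.png

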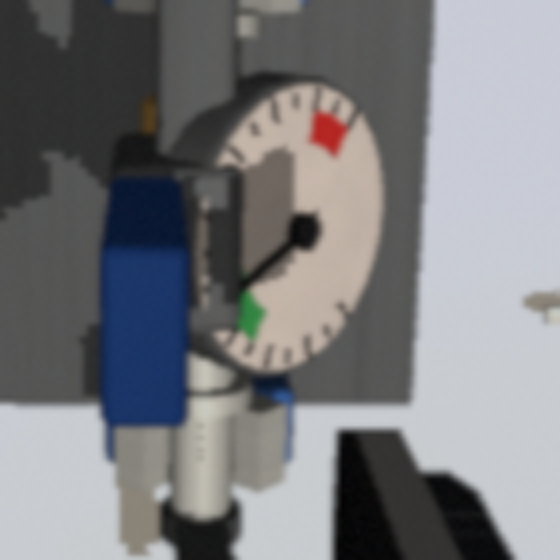

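View pics/z8.png

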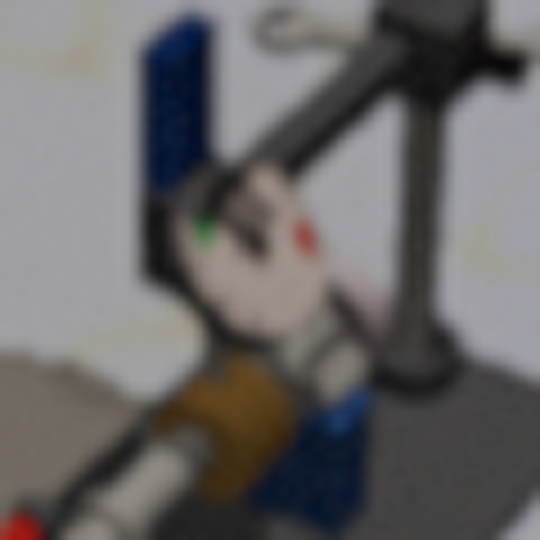

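Run:
```python
from h import *
g=lambda x,y:(220+x/4-.4,130+y/4-.4)
C=np.array([.5826,-.0045,.1675]); H=(303,231)
for nm,p in dict(needle=(243,288),gr_hi=(241,294),gr_lo=(253,340),gr_lo2=(265,315),gr_corner_in=(250,292),red=(329,132),red1=(314,112),red2=(346,128),redin1=(311,140),redin2=(336,154)).items(): 
    a,r=dial('wrist',g(*H),g(*p),C); print(nm,round(a+2.23,3),round(r,4))
print('marks',[(dial('wrist',g(*H),g(*p),C)[0]+2.23).round(2) for p in [(347,310),(329,332),(309,348),(289,357),(268,358),(249,350),(234,338)]])
```

```text
needle 1.796 0.0198
gr_hi 1.759 0.0207
gr_lo 1.297 0.0245
gr_lo2 1.289 0.0189
gr_corner_in 1.687 0.0185
red 4.16 0.0205
red1 3.891 0.0239
red2 4.384 0.0233
redin1 3.884 0.0183
redin2 4.399 0.0175
marks [np.float64(-0.01), np.float64(0.26), np.float64(0.53), np.float64(0.78), np.float64(1.04), np.float64(1.29), np.float64(1.5)]
```

Run:
```python
from h import *
print(rel(np.array([.66,0,.27]),down(1)))
```

```text
(array([ 17.4,  10. , 109.2]), array([ 0.3,  0.2, -0.1]))
```

Emit:
move_arm(dp=[[10,5,40],[17,10,80],[17,10,110],[17,10,110]], dr=[[0,0,0],[0,0,0],[0,0,0],[0,0,0]], hand=[40,40,40,40])

```text
time: 6.17
eef_pos: [0.6638, -0.0004, 0.2673]
eef_rot: [0.017, 0.707, -0.016, 0.707]
wrist_force: [1.3, -0.6, 0.9]
gripper_width: 0.0397
```

Run:
```python
from h import *
s=ctrl.observe(); print(s['time'],s['eef_pos'])
np.save('c3.npy',ctrl.get_calibration('wrist')['world_from_camera'])
im=ctrl.grab_frame('wrist');cv2.imwrite('pics/w5.png',im)
C=np.array([.5826,-.0045,.1675]); p=proj('wrist',C); print(p); x,y=(p-50).astype(int)
print(x,y)
cv2.imwrite('pics/z9.png',cv2.resize(im[y:y+100,x:x+100],None,fx=6,fy=6,interpolation=cv2.INTER_CUBIC))
```

```text
6.1667 [ 6.63750882e-01 -3.52532090e-04  2.67308047e-01]
[156.35955814 207.03137103]
106 157
```

View pics/z9.png

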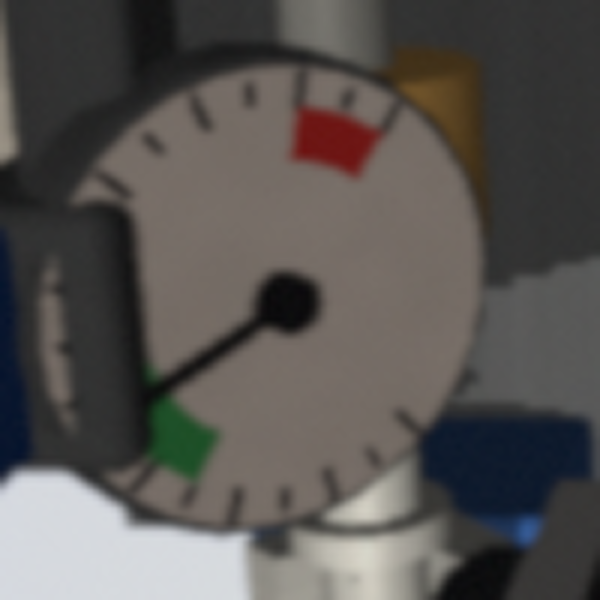

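```bash
cat >> h.py <<'E'
def g9(x,y,x0=106,y0=157,f=6): return (x0+x/f-.42,y0+y/f-.42)
E
python3 - <<'E'
from h import *
C=np.array([.5826,-.0045,.1675]); c=ctrl.get_calibration('wrist')
def plane(p):
    o,d=ray('wrist',p,c); X=o+d*(((C-o)@N)/(d@N)); return np.array([(X-C)@SY,(X-C)@UP])*1000
M={0:(405,420),.25:(373,457),.5:(330,485),.75:(287,497),1.0:(236,505),4:(300,88),4.25:(348,98),4.5:(390,115),3.75:(251,95),3.5:(203,112),3.25:(153,143),3:(115,185)}
P=np.array([plane(g9(*p)) for p in M.values()])
from scipy.optimize import least_squares
th=np.array(list(M))
# centre + zero
def res(v): q=P-v[:2]; a=np.arctan2(q[:,0],q[:,1]); return np.angle(np.exp(1j*(a-(th+v[2]))))
r=least_squares(res,[0,0,-2.25]); print(r.x,r.fun.round(2))
H=plane(g9(288,302)); t=plane(g9(153,392)); print('hub',H,'tip',t)
q=t-H; print('needle',np.angle(np.exp(1j*(np.arctan2(q[0],q[1])-r.x[2]))))
q=t-r.x[:2]; print('needle about ctr',np.angle(np.exp(1j*(np.arctan2(q[0],q[1])-r.x[2]))))
E
```

```text
[ 1.04877405  3.0571008  -2.25129743] [ 0.01  0.    0.01 -0.01 -0.   -0.   -0.   -0.01  0.    0.01 -0.   -0.  ]
hub [0.57017286 2.2509292 ] tip [-6.95965839 20.57840742]
needle 1.8614733504501637
needle about ctr 1.8225811359409845
```

```bash
cat >> h.py <<'E'
LEAN=20
RL=Ro.from_rotvec(SX*np.radians(LEAN))*down(1)
TX=RL.as_matrix()[:,0]
GX,GY,GZ=-.0005,-.141,.115
def crank(th,lift=0): # TCP target for crank angle deg
    t=np.radians(th); return st(GX+.035*np.sin(t),GY,GZ-.035+.035*np.cos(t)+lift)+TX*.019
E
python3 - <<'E'
from h import *
print(rel(crank(0,.10),RL),rel(crank(0,0),RL), rel(crank(0,.02)))
E
```

```text
(array([  70.3, -141.3,  -96.1]), array([ 0.3, -0.1, 19.9])) (array([ 170.3, -141.5,  -96.1]), array([ 0.3, -0.1, 19.9])) (array([ 150.3, -141.5,  -96.1]), array([0., 0., 0.]))
```

Emit:
move_arm(dp=[[0,-35,-25],[20,-70,-50],[50,-110,-75],[70,-141,-96],[90,-141,-96],[110,-141,-96],[125,-141,-96],[125,-141,-96]], dr=[[0,0,5],[0,0,10],[0,0,15],[0,0,20],[0,0,20],[0,0,20],[0,0,20],[0,0,20]], hand=[40,40,40,40,40,40,40,40])

```text
time: 6.88
eef_pos: [0.5566, -0.1364, 0.1393]
eef_rot: [0.141, 0.695, 0.107, 0.697]
wrist_force: [0.1, 0.1, -0.0]
gripper_width: 0.0401
```

Run:
```python
from h import *
s=ctrl.observe(); print(s['time'],s['eef_pos'],s['wrist_force'],rel(crank(0),RL))
im=ctrl.grab_frame('wrist');cv2.imwrite('pics/w6.png',im)
hsv=cv2.cvtColor(im,cv2.COLOR_BGR2HSV)
m=cv2.inRange(hsv,(0,150,60),(8,255,255))|cv2.inRange(hsv,(172,150,60),(180,255,255)); n,l,stt,ce=cv2.connectedComponentsWithStats(m)
for i in range(1,n):
    if stt[i,4]>20:
        X=onplane('wrist',ce[i],.119);d=X-O; print('red',stt[i],ce[i],d@SX,d@SY)
print(proj('wrist',s['eef_pos']))
```

```text
6.8833 [ 0.55659175 -0.1363748   0.13932013] [ 0.08895341  0.12775159 -0.03459408] (array([ 39.6, -14.6,   2.9]), array([ 0.1, -0.4, -0.2]))
red [ 253  213   25   89 2089] [264.76017233 257.24892293] 0.000864240058167454 -0.1374910846031329
[256.77366158 254.96698498]
```

View pics/w6.png

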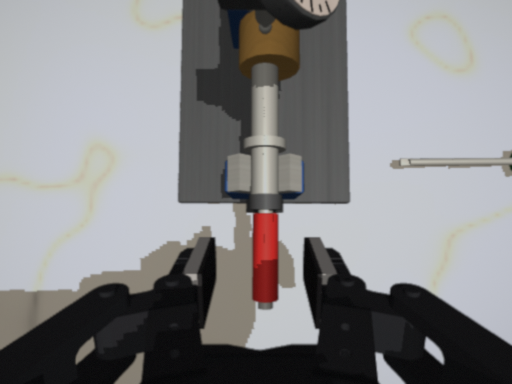

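Emit:
move_arm(dp=[[5,-10,3.5],[15,-14.5,3.5],[25,-14.5,3.5],[34,-14.5,3.5],[40,-14.5,3.5],[40,-14.5,3.5],[40,-14.5,3.5],[40,-14.5,3.5],[40,-14.5,3.5],[40,-14.5,3.5],[40,-14.5,3.5]], dr=[[0,0,0],[0,0,0],[0,0,0],[0,0,0],[0,0,0],[0,0,0],[0,0,0],[0,0,0],[0,0,0],[0,0,0],[0,0,0]], hand=[40,40,40,40,30,22,18,15,12,10,10], newtons=20)

```text
time: 7.85
eef_pos: [0.5617, -0.1356, 0.0993]
eef_rot: [0.14, 0.694, 0.108, 0.698]
wrist_force: [1.1, 1.7, 1.6]
gripper_width: 0.0132
```

Run:
```python
from h import *
s=ctrl.observe(); print(s['time'],s['eef_pos'],s['wrist_force'],s['gripper_width'],rel(crank(0),RL))
for th in range(0,-101,-10): print(th, rel(crank(th)-crank(0)+s['eef_pos'])[0].tolist())
```

```text
7.85 [ 0.5616595  -0.13556403  0.09933046] [1.12845154 1.68384704 1.56906959] 0.013207641751114349 (array([ 1.7, -1.7, -2.3]), array([ 0.3, -0.2, -0.2]))
0 [0.0, 0.0, 0.0]
-10 [0.5, -0.2, -6.1]
-20 [2.0, -0.7, -12.0]
-30 [4.5, -1.5, -17.5]
-40 [7.8, -2.7, -22.5]
-50 [11.8, -4.2, -26.8]
-60 [16.5, -5.9, -30.3]
-70 [21.7, -7.8, -32.8]
-80 [27.3, -9.8, -34.4]
-90 [33.0, -11.9, -34.9]
-100 [38.7, -14.0, -34.4]
```

Emit:
move_arm(dp=[[0.1,0,-3.1],[0.5,-0.2,-6.1],[1.1,-0.4,-9.1],[2,-0.7,-12],[3.1,-1.1,-14.8],[4.5,-1.5,-17.5],[6,-2.2,-20.1],[7.8,-2.7,-22.5],[7.8,-2.7,-22.5],[7.8,-2.7,-22.5]], dr=[[0,0,0],[0,0,0],[0,0,0],[0,0,0],[0,0,0],[0,0,0],[0,0,0],[0,0,0],[0,0,0],[0,0,0]], hand=[10,10,10,10,10,10,10,10,10,10])

```text
time: 8.68
eef_pos: [0.5381, -0.1345, 0.0912]
eef_rot: [0.14, 0.694, 0.108, 0.697]
wrist_force: [-6.4, -1.1, 10.2]
gripper_width: 0.0133
```

Run:
```python
from h import *
s=ctrl.observe(); print(s['time'],s['eef_pos'],s['wrist_force'],s['gripper_width'])
im=ctrl.grab_frame('scene'); cv2.imwrite('pics/s6.png',im)
a=cv2.resize(im[160:240,215:305],None,fx=6,fy=6,interpolation=cv2.INTER_CUBIC); cv2.imwrite('pics/z10.png',a)
```

```text
8.6833 [ 0.53807783 -0.13451233  0.09117379] [-6.41804522 -1.08258099 10.23527314] 0.013260472238831617
```

View pics/z10.png

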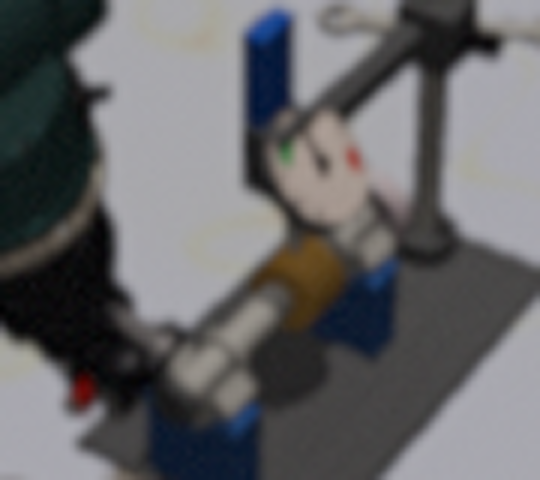

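Emit:
move_arm(dp=[[-0.7,0.2,-0.6],[0,0,-2.5],[1.3,-0.5,-4.0],[3.2,-1.1,-6],[5.2,-1.9,-7.2],[6.8,-2.5,-8.2],[6.8,-2.5,-8.2],[6.8,-2.5,-8.2]], dr=[[0,0,0],[0,0,0],[0,0,0],[0,0,0],[0,0,0],[0,0,0],[0,0,0],[0,0,0]], hand=[10,10,10,10,10,10,10,10])

```text
time: 9.4
eef_pos: [0.5294, -0.1343, 0.0836]
eef_rot: [0.14, 0.695, 0.108, 0.697]
wrist_force: [2.1, -0.8, -2.3]
gripper_width: 0.0129
```

Run:
```python
from h import *
s=ctrl.observe(); S=np.array([0.5616595,-0.13556403,0.09933046]); d=s['eef_pos']-S
print(s['time'],(d@SX*1000,d@SY*1000,d[2]*1000),s['wrist_force'],s['gripper_width'])
im=ctrl.grab_frame('scene'); cv2.imwrite('pics/s7.png',im)
a=cv2.resize(im[160:220,245:305],None,fx=9,fy=9,interpolation=cv2.INTER_CUBIC); cv2.imwrite('pics/z11.png',a)
```

```text
9.4 (np.float64(-32.288857114935155), np.float64(-0.43419043602052276), np.float64(-15.771293900480417)) [ 2.1343657  -0.77802245 -2.33972021] 0.012864932437241931
```

View pics/z11.png

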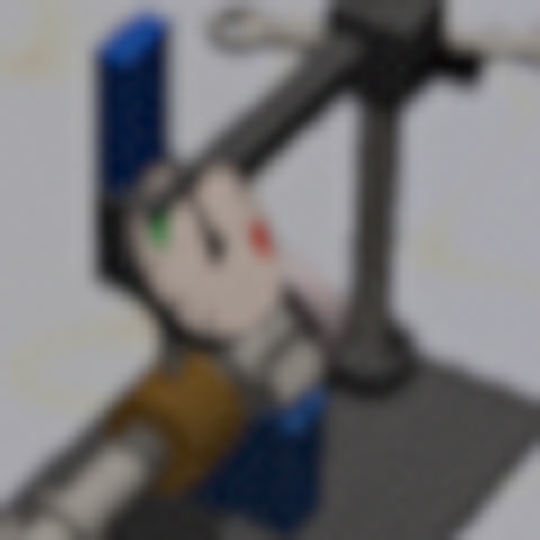

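Run:
```python
from h import *
C=np.array([.5826,-.0045,.1675])
A=lambda x,y:(245+x/9-.44,160+y/9-.44)
B=lambda x,y:(215+x/6-.42,160+y/6-.42)
print('-60',dial('scene',A(214,243),A(199,200),C)[0]+2.25, 'green',dial('scene',A(214,243),A(160,230),C)[0]+2.25,'red',dial('scene',A(214,243),A(260,240),C)[0]+2.25)
print('-40',dial('scene',B(323,165),B(312,142),C)[0]+2.25)
```

```text
-60 2.6562577251840622 green 1.4487936418167178 red 4.334876336331198
-40 2.5058005153506784
```

Emit:
move_arm(dp=[[2.5,-0.9,-1.3],[5.3,-1.9,-2.5],[8,-2.9,-3.4],[10.8,-3.9,-4.1],[13.6,-5,-4.5],[16.5,-6,-4.6],[16.5,-6,-4.6],[16.5,-6,-4.6]], dr=[[0,0,0],[0,0,0],[0,0,0],[0,0,0],[0,0,0],[0,0,0],[0,0,0],[0,0,0]], hand=[10,10,10,10,10,10,10,10])

```text
time: 10.12
eef_pos: [0.5244, -0.1339, 0.0656]
eef_rot: [0.14, 0.695, 0.108, 0.697]
wrist_force: [0.7, -0.4, -1.8]
gripper_width: 0.0132
```

```bash
cat >> h.py <<'E'
S0=np.array([0.5616595,-0.13556403,0.09933046])
def status(tag):
    s=ctrl.observe(); d=(s['eef_pos']-S0)*1000; x,z=d@SX,d[2]
    print(s['time'],'rel',round(x,1),round(d@SY,1),round(z,1),'F',s['wrist_force'].round(1),s['gripper_width'],'th',np.degrees(np.arctan2(x+1.7,z+33.4)).round(1),np.hypot(x+1.7,z+33.4).round(1))
    im=ctrl.grab_frame('scene'); cv2.imwrite(f'pics/s_{tag}.png',im)
    cv2.imwrite(f'pics/zs_{tag}.png',cv2.resize(im[165:210,245:290],None,fx=12,fy=12,interpolation=cv2.INTER_CUBIC))
def rs(hub,tip,x0=245,y0=165,f=12):
    k=.5-.5/f; g=lambda p:(x0+p[0]/f-k,y0+p[1]/f-k)
    return dial('scene',g(hub),g(tip),np.array([.5826,-.0045,.1675]))[0]+2.25
E
python3 -c "
from h import *
status('90')"
```

```text
10.1167 rel -37.3 -0.3 -33.7 F [ 0.7 -0.4 -1.8] 0.013205089085709679 th -90.5 35.6
```

View pics/zs_90.png

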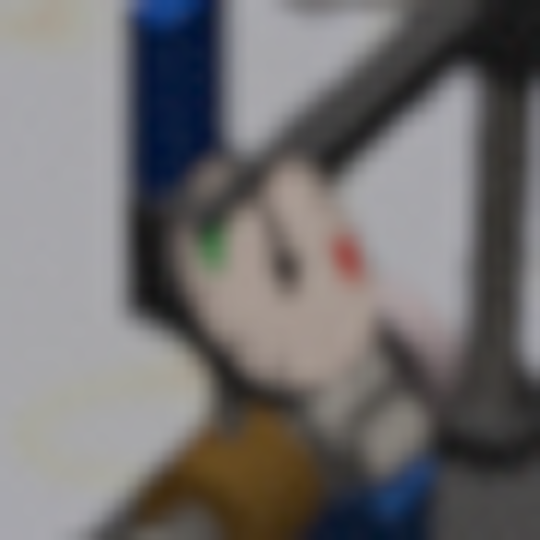

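Emit:
move_arm(dp=[[2.7,-1,0.2],[5.5,-2,0.6],[8.4,-3,1.3],[11.1,-4,2.2],[13.8,-5,3.4],[16.4,-6,4.9],[18.9,-6.9,6.5],[21.1,-7.7,8.4],[21.1,-7.7,8.4],[21.1,-7.7,8.4]], dr=[[0,0,0],[0,0,0],[0,0,0],[0,0,0],[0,0,0],[0,0,0],[0,0,0],[0,0,0],[0,0,0],[0,0,0]], hand=[10,10,10,10,10,10,10,10,10,10])

```text
time: 11.0
eef_pos: [0.5329, -0.1343, 0.043]
eef_rot: [0.14, 0.695, 0.108, 0.697]
wrist_force: [-0.4, -0.2, -3.1]
gripper_width: 0.0129
```

```bash
python3 -c "
from h import *
status('130')
print(rs((287,262),(268,205)))"
```

```text
11.0 rel -28.8 -0.2 -56.3 F [-0.4 -0.2 -3.1] 0.012870295835470825 th -130.2 35.5
2.6750115852621734
```

View pics/zs_130.png

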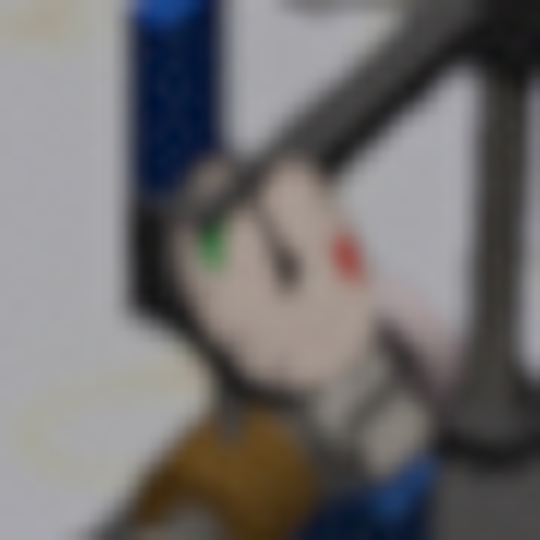

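```bash
python3 -c "
from h import *
print(rel(np.array([.6638,-.0004,.2673]),down(1)))"
```

```text
(array([-162.7,  208.8,  123.4]), array([  0.3,  -0.4, -20.2]))
```

Emit:
move_arm(dp=[[0,0,0],[0,0,0],[0,0,0],[-20,0,0],[-60,0,0],[-100,0,0],[-140,0,0],[-180,20,20],[-190,60,50],[-180,100,75],[-170,140,100],[-163,180,123],[-163,209,123],[-163,209,123],[-163,209,123]], dr=[[0,0,0],[0,0,0],[0,0,0],[0,0,0],[0,0,0],[0,0,0],[0,0,0],[0,0,-5],[0,0,-12],[0,0,-18],[0.3,-0.4,-20.2],[0.3,-0.4,-20.2],[0.3,-0.4,-20.2],[0.3,-0.4,-20.2],[0.3,-0.4,-20.2]], hand=[20,28,36,40,40,40,40,40,40,40,40,40,40,40,40])

```text
time: 12.3
eef_pos: [0.6649, 0.008, 0.2695]
eef_rot: [0.017, 0.706, -0.014, 0.708]
wrist_force: [0.2, 0.3, 0.0]
gripper_width: 0.0401
```

```bash
cat >> h.py <<'E'
def look(tag):
    s=ctrl.observe(); print(s['time'],s['eef_pos'],s['wrist_force'])
    np.save(f'c_{tag}.npy',ctrl.get_calibration('wrist')['world_from_camera'])
    im=ctrl.grab_frame('wrist'); cv2.imwrite(f'pics/w_{tag}.png',im)
    p=proj('wrist',np.array([.5826,-.0045,.1675])); x,y=(p-50).astype(int); x=max(x,0); y=max(y,0); print('crop',x,y)
    cv2.imwrite(f'pics/zl_{tag}.png',cv2.resize(im[y:y+100,x:x+100],None,fx=6,fy=6,interpolation=cv2.INTER_CUBIC))
def rl(tag,hub,tip,x0,y0):
    c=ctrl.get_calibration('wrist'); c=dict(c); c['world_from_camera']=np.load(f'c_{tag}.npy')
    return dial('wrist',g9(*hub,x0,y0),g9(*tip,x0,y0),np.array([.5826,-.0045,.1675]),c)[0]+2.251
E
python3 -c "
from h import *
look('130')"
```

```text
12.3 [0.66485525 0.00798834 0.26949324] [0.17951696 0.25037757 0.02642533]
crop 103 162
```

View pics/zl_130.png

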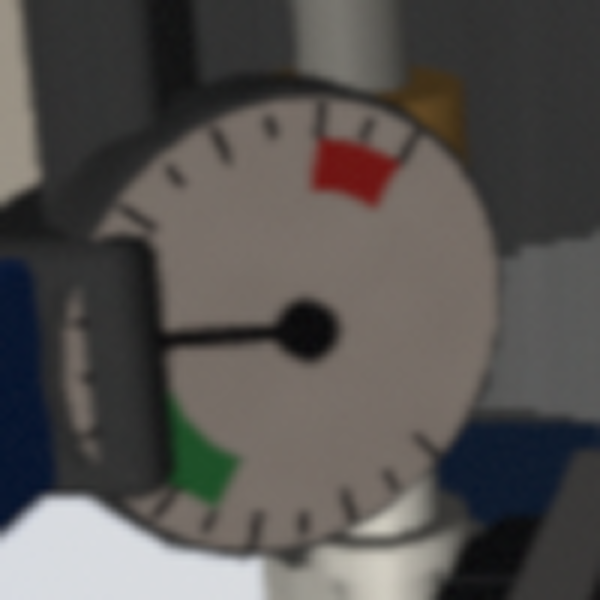

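View pics/w_130.png

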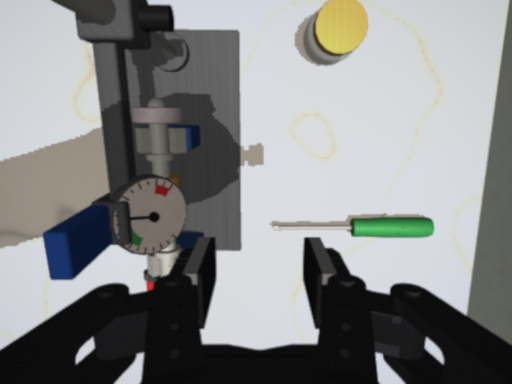

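```bash
python3 -c "
from h import *
import numpy as np
n=rl('130',(307,331),(165,340),103,162)
n0=1.861
print(n)
from scipy.optimize import brentq
f=lambda p:(np.cos(np.radians(-130.2)-p)-np.cos(p))*.75-(n-n0)
for lo,hi in((-3.1,-1.2),):
  for a in np.radians([-160,-140,-130,-120,-110,-100,-90,-80,-70]): print(np.degrees(a),f(a))
"
```

```text
2.4199029747601126
-160.0 0.796690580856015
-140.0 0.7546862814417385
-130.0 0.6731831632481347
-119.99999999999999 0.5542437312168187
-110.0 0.4014818998038059
-100.0 0.2195392599553636
-90.0 0.013944046715868907
-80.0 -0.20905683339659376
-70.0 -0.4426876114836977
```

```bash
cat >> h.py <<'E'
def cp(th,r=35.5):
    t=np.radians(th); return S0+SX*(-.0017+r/1000*np.sin(t))+SZ*(-.0334+r/1000*np.cos(t))
E
python3 -c "
from h import *
p=cp(-130.2)
for b in (.2,.1,.03,0): print(b,rel(p-TX*b,RL))"
```

```text
0.2 (array([  36.9, -212.9, -125.1]), array([ 0.3,  0.1, 19.9]))
0.1 (array([ 130.9, -178.8, -125.1]), array([ 0.3,  0.1, 19.9]))
0.03 (array([ 196.7, -155. , -125.2]), array([ 0.3,  0.1, 19.9]))
0 (array([ 224.9, -144.8, -125.2]), array([ 0.3,  0.1, 19.9]))
```

Emit:
move_arm(dp=[[0,-40,-20],[0,-80,-45],[5,-120,-70],[15,-160,-100],[37,-200,-125],[50,-208,-125],[84,-196,-125],[131,-179,-125],[165,-167,-125],[190,-157.5,-125],[206,-151.5,-125],[218,-147.5,-125],[225,-145,-125],[225,-145,-125],[225,-145,-125]], dr=[[0.3,0,5],[0.3,0,10],[0.3,0,15],[0.3,0,20],[0.3,0,20],[0.3,0,20],[0.3,0,20],[0.3,0,20],[0.3,0,20],[0.3,0,20],[0.3,0,20],[0.3,0,20],[0.3,0,20],[0.3,0,20],[0.3,0,20]], hand=[40,40,40,40,40,40,40,40,40,40,40,40,40,40,40])

```text
time: 13.6
eef_pos: [0.5334, -0.135, 0.0437]
eef_rot: [0.141, 0.692, 0.105, 0.7]
wrist_force: [0.7, 0.3, 0.2]
gripper_width: 0.0402
```

```bash
python3 -c "
from h import *
status('re')
print(rel(cp(-130.2),RL))
cv2.imwrite('pics/w_re.png',ctrl.grab_frame('wrist'))"
```

```text
13.6 rel -28.2 -0.9 -55.6 F [0.7 0.3 0.2] 0.0402308738497052 th -130.0 34.6
(array([ 1.3,  0.7, -0.8]), array([ 0. ,  0.2, -0.1]))
```

View pics/w_re.png

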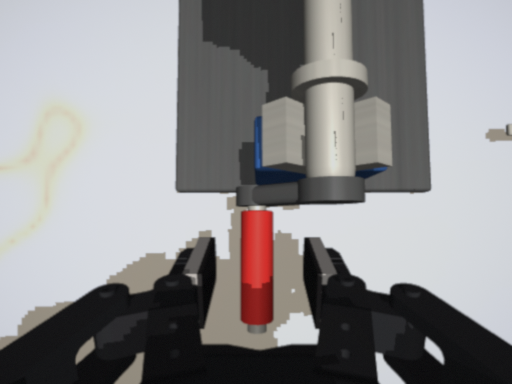

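Emit:
move_arm(dp=[[1,0.5,-0.8],[1,0.5,-0.8],[1,0.5,-0.8],[1,0.5,-0.8],[1,0.5,-0.8],[1,0.5,-0.8],[1,0.5,-0.8]], dr=[[0,0,0],[0,0,0],[0,0,0],[0,0,0],[0,0,0],[0,0,0],[0,0,0]], hand=[30,20,15,12,10,10,10], newtons=20)

```text
time: 14.28
eef_pos: [0.533, -0.1346, 0.0434]
eef_rot: [0.141, 0.692, 0.105, 0.7]
wrist_force: [-0.3, -2.9, 0.5]
gripper_width: 0.0129
```

```bash
python3 -c "
from h import *
status('re2')
for th in range(-130,-40,5): print(th,rel(cp(th))[0].tolist(),end=' ')"
```

```text
14.2833 rel -28.6 -0.6 -56.0 F [-0.3 -2.9  0.5] 0.012854363089678059 th -130.0 35.1
-130 [0.4, 0.4, -0.3] -125 [-1.9, 1.3, -2.1] -120 [-4.4, 2.2, -3.8] -115 [-7.0, 3.1, -5.2] -110 [-9.7, 4.1, -6.4] -105 [-12.4, 5.1, -7.3] -100 [-15.3, 6.1, -8.0] -95 [-18.2, 7.2, -8.4] -90 [-21.1, 8.2, -8.5] -85 [-24.0, 9.3, -8.3] -80 [-26.9, 10.4, -7.9] -75 [-29.7, 11.4, -7.2] -70 [-32.5, 12.4, -6.3] -65 [-35.2, 13.4, -5.1] -60 [-37.7, 14.3, -3.7] -55 [-40.2, 15.2, -2.0] -50 [-42.5, 16.1, -0.1] -45 [-44.6, 16.8, 2.0]
```

Emit:
move_arm(dp=[[-1.9,0.9,-2.1],[-4.4,1.8,-3.8],[-7,2.7,-5.2],[-9.7,3.7,-6.4],[-12.4,4.7,-7.3],[-15.3,5.7,-8],[-18.2,6.8,-8.4],[-21.1,7.8,-8.5],[-24,8.9,-8.3],[-26.9,10,-7.9],[-29.7,11,-7.2],[-32.5,12,-6.3],[-35.2,13,-5.1],[-37.7,13.9,-3.7],[-40.2,14.8,-2],[-42.5,15.7,-0.1],[-42.5,15.7,-0.1],[-42.5,15.7,-0.1]], dr=[[0,0,0],[0,0,0],[0,0,0],[0,0,0],[0,0,0],[0,0,0],[0,0,0],[0,0,0],[0,0,0],[0,0,0],[0,0,0],[0,0,0],[0,0,0],[0,0,0],[0,0,0],[0,0,0],[0,0,0],[0,0,0]], hand=[10,10,10,10,10,10,10,10,10,10,10,10,10,10,10,10,10,10])

```text
time: 15.83
eef_pos: [0.5331, -0.1345, 0.0889]
eef_rot: [0.141, 0.692, 0.105, 0.701]
wrist_force: [-2.3, -3.0, 0.8]
gripper_width: 0.0133
```

```bash
python3 -c "
from h import *
status('50')
print(rel(np.array([.6638,-.0004,.2673]),down(1)))"
```

```text
15.8333 rel -28.6 -0.4 -10.4 F [-2.3 -3.   0.8] 0.013295685523975925 th -49.5 35.4
(array([-119.1,  193.3,  124.2]), array([ -0. ,   0.2, -20. ]))
```

Low forces, θ = −49.5°. Release and go look.

Emit:
move_arm(dp=[[0,0,0],[0,0,0],[0,0,0],[-20,0,0],[-60,0,0],[-100,0,0],[-140,10,10],[-150,40,40],[-145,80,75],[-130,120,100],[-120,160,124],[-119,193,124],[-119,193,124],[-119,193,124]], dr=[[0,0,0],[0,0,0],[0,0,0],[0,0,0],[0,0,0],[0,0,0],[0,0,-5],[0,0,-10],[0,0,-15],[0,0,-20],[0,0,-20],[0,0,-20],[0,0,-20],[0,0,-20]], hand=[20,28,36,40,40,40,40,40,40,40,40,40,40,40])

```text
time: 17.05
eef_pos: [0.6647, 0.0076, 0.2682]
eef_rot: [0.017, 0.705, -0.014, 0.709]
wrist_force: [-0.3, -0.1, -0.3]
gripper_width: 0.0398
```

```bash
python3 -c "
from h import *
look('50')"
```

```text
17.05 [0.66467124 0.00757226 0.26816083] [-0.26424734 -0.12993458 -0.27951388]
crop 103 162
```

View pics/zl_50.png

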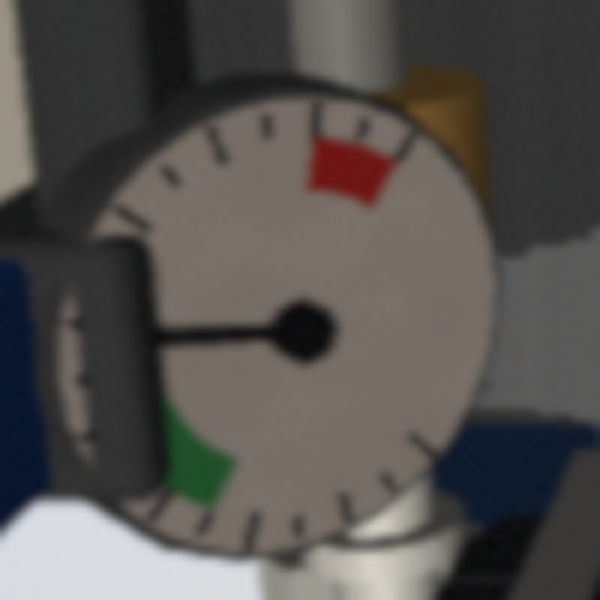

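```bash
python3 -c "
from h import *
print(rl('50',(303,331),(160,338),103,162))
p=cp(-49.5)
for b in (.15,.1,.03,0): print(b,rel(p-TX*b,RL))"
```

```text
2.434044337363863
0.15 (array([  36.5, -195.4, -124.8]), array([ 0.3,  0.2, 19.9]))
0.1 (array([  83.5, -178.4, -124.9]), array([ 0.3,  0.2, 19.9]))
0.03 (array([ 149.4, -154.6, -125. ]), array([ 0.3,  0.2, 19.9]))
0 (array([ 177.6, -144.4, -125.1]), array([ 0.3,  0.2, 19.9]))
```

Emit:
move_arm(dp=[[0,-40,-20],[0,-80,-45],[5,-120,-70],[15,-160,-100],[37,-195,-125],[50,-190,-125],[83,-178,-125],[120,-165,-125],[145,-156,-125],[160,-150.5,-125],[171,-146.5,-125],[178,-144.5,-125],[178,-144.5,-125],[178,-144.5,-125]], dr=[[0.3,0,5],[0.3,0,10],[0.3,0,15],[0.3,0,20],[0.3,0,20],[0.3,0,20],[0.3,0,20],[0.3,0,20],[0.3,0,20],[0.3,0,20],[0.3,0,20],[0.3,0,20],[0.3,0,20],[0.3,0,20]], hand=[40,40,40,40,40,40,40,40,40,40,40,40,40,40])

```text
time: 18.27
eef_pos: [0.5334, -0.1347, 0.0891]
eef_rot: [0.142, 0.691, 0.105, 0.701]
wrist_force: [-0.4, 0.0, 0.6]
gripper_width: 0.0402
```

```bash
python3 -c "
from h import *
status('re3')
print(rel(cp(-49.5),RL))
cv2.imwrite('pics/w_re3.png',ctrl.grab_frame('wrist'))"
```

```text
18.2667 rel -28.3 -0.6 -10.2 F [-0.4  0.   0.6] 0.04016446110079979 th -49.0 35.3
(array([ 0.7,  0.5, -0.6]), array([ 0. ,  0.3, -0.1]))
```

View pics/w_re3.png

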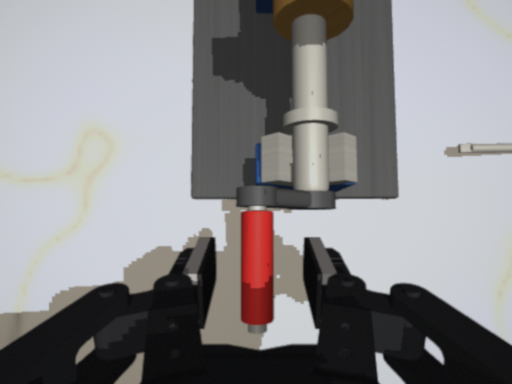

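Sleeve centred between the fingers (about x 257 vs 259). Close.

Emit:
move_arm(dp=[[0.5,0.3,-0.6],[0.5,0.3,-0.6],[0.5,0.3,-0.6],[0.5,0.3,-0.6],[0.5,0.3,-0.6],[0.5,0.3,-0.6],[0.5,0.3,-0.6]], dr=[[0,0,0],[0,0,0],[0,0,0],[0,0,0],[0,0,0],[0,0,0],[0,0,0]], hand=[30,20,15,12,10,10,10], newtons=20)

```text
time: 18.95
eef_pos: [0.533, -0.1347, 0.0892]
eef_rot: [0.141, 0.691, 0.105, 0.701]
wrist_force: [-3.4, -3.6, 5.7]
gripper_width: 0.0131
```

```bash
python3 -c "
from h import *
status('re4')
for th in (-55,-60,-65,-70,-75,-80,-85,-89.7): print(th,rel(cp(th))[0].tolist(),end=' ')"
```

```text
18.95 rel -28.7 -0.6 -10.1 F [-3.4 -3.6  5.7] 0.013141101977480418 th -49.2 35.7
-55 [3.0, -0.4, -2.1] -60 [5.4, -1.3, -3.8] -65 [8.0, -2.3, -5.2] -70 [10.7, -3.3, -6.4] -75 [13.4, -4.3, -7.4] -80 [16.3, -5.3, -8.1] -85 [19.2, -6.4, -8.5] -89.7 [21.9, -7.4, -8.6]
```

Emit:
move_arm(dp=[[2.6,-0.8,-2.1],[5.2,-1.7,-3.8],[7.9,-2.7,-5.2],[10.6,-3.7,-6.4],[13.4,-4.7,-7.4],[16.3,-5.7,-8.1],[19.2,-6.8,-8.5],[21.9,-7.8,-8.6],[21.9,-7.8,-8.6],[21.9,-7.8,-8.6]], dr=[[0,0,0],[0,0,0],[0,0,0],[0,0,0],[0,0,0],[0,0,0],[0,0,0],[0,0,0],[0,0,0],[0,0,0]], hand=[10,10,10,10,10,10,10,10,10,10])

```text
time: 19.83
eef_pos: [0.5245, -0.1342, 0.0656]
eef_rot: [0.141, 0.691, 0.105, 0.701]
wrist_force: [0.8, -3.7, -3.0]
gripper_width: 0.0132
```

```bash
python3 -c "
from h import *
status('90b')
print(rel(np.array([.6638,-.0004,.2673]),down(1)))"
```

```text
19.8333 rel -37.2 -0.6 -33.7 F [ 0.8 -3.7 -3. ] 0.013215971381164078 th -90.5 35.5
(array([-140.4,  201.4,  132.8]), array([ -0. ,   0.3, -20.1]))
```

Emit:
move_arm(dp=[[0,0,0],[0,0,0],[0,0,0],[-20,0,0],[-60,0,0],[-100,0,0],[-140,10,10],[-165,40,40],[-160,80,75],[-150,120,105],[-141,160,132],[-140,201,132],[-140,201,132],[-140,201,132],[-140,201,132]], dr=[[0,0,0],[0,0,0],[0,0,0],[0,0,0],[0,0,0],[0,0,0],[0,0,-5],[0,0,-10],[0,0,-15],[0,0,-20],[0,0,-20],[0,0,-20],[0,0,-20],[0,0,-20],[0,0,-20]], hand=[20,28,36,40,40,40,40,40,40,40,40,40,40,40,40])

```text
time: 21.13
eef_pos: [0.6633, 0.0031, 0.2671]
eef_rot: [0.018, 0.705, -0.016, 0.709]
wrist_force: [-0.6, -1.3, -1.1]
gripper_width: 0.0401
```

```bash
python3 -c "
from h import *
look('fin'); status('fin')"
```

```text
21.1333 [0.66334641 0.00307677 0.26707976] [-0.55367829 -1.31354904 -1.12228594]
crop 103 158
21.1833 rel 94.1 141.1 167.3 F [ 0.3 -1.   0.2] 0.0403302074418792 th 25.5 222.4
```

View pics/zl_fin.png

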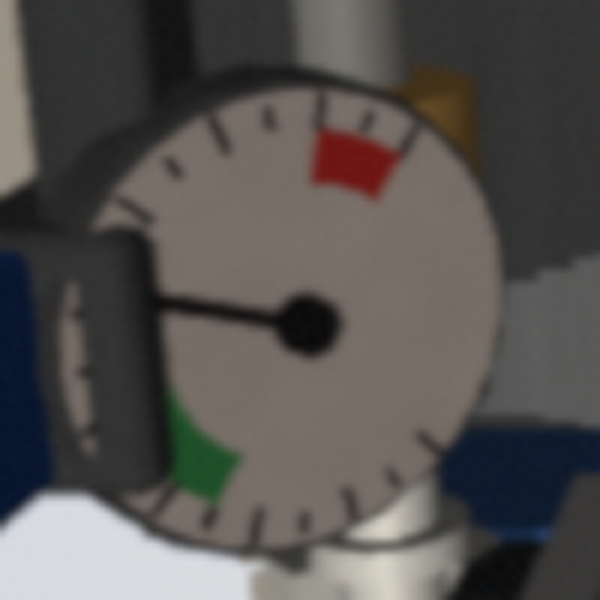

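View pics/s_fin.png

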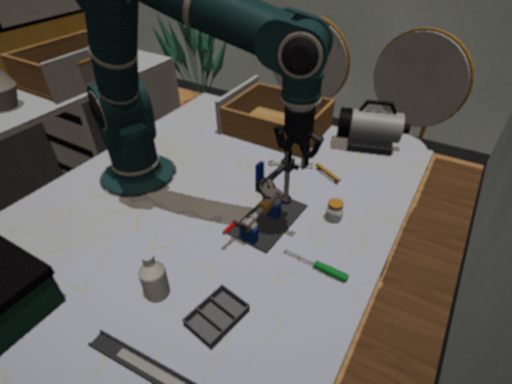

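```bash
python3 -c "
from h import *
print(rl('fin',(307,325),(155,301),103,158))
n=[1.861,2.434,rl('fin',(307,325),(155,301),103,158),2.420]; t=np.radians([0,-49.5,-90.5,-130.2])
A=np.c_[np.ones(4),np.cos(t),np.sin(t)]; x=np.linalg.lstsq(A,np.array(n),rcond=None)[0]; print(x,np.hypot(x[1],x[2]),np.degrees(np.arctan2(x[2],x[1])),A@x-n)"
```

```text
2.6170220291293305
[ 1.84508273  0.01447679 -0.76749488] 0.7676313982684934 -88.91939257486115 [-0.00144048  0.00409234 -0.00459998  0.00194812]
```

```bash
python3 -c "
from workcell import ctrl
print(ctrl.close_job())"
```

```text
the job is handed in; nothing more can be done
None
```

The job is done and handed in at about 21 s. The indicator bears on the collar and the shaft is left released with the collar's high spot under the plunger.

- **Indicator:** I gripped the blue tab and slid the indicator down 46 mm. After letting go, the needle read about 1.86 rad, with green visible on both sides of it.
- **Finding the high spot:** I turned the shaft by the crank and took close needle readings with the crank released:

| Crank angle from the start | Needle |
|---|---|
| 0° | 1.86 rad |
| −49.5° | 2.43 rad |
| −90.5° (where I left it) | 2.62 rad, the highest |
| −130.2° | 2.42 rad |

- **Fit:** A once-per-turn curve through these fits to within 0.005 rad. It puts the peak at −88.9°, so the shaft is left about 1.6° from it. Its swing is 0.77 rad, against 0.75 expected from the 3 mm offset.
- **Needle limit:** The highest needle reading was about 2.7 rad, well below the red at 4.0.
- **Last check:** The gripper was clear of everything, and the tray, jar, driver and other things looked undisturbed.
- **Disagreements:**
  - The reported wrist force peaked at about 12 N. It pressed inward on the crank early in the first turn, because my crank circle was off by about 2 mm. After I corrected that, it stayed below about 8 N.
  - Readings of the dial's coloured sectors from the scene camera were off by up to 0.18 rad, so I relied on the close wrist-camera views.

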